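Gauge a spacer and set it on the matching rest

TASK

Take the steel spacer that stands on the round rubber mat and slide it upright, close over the table top, gently into the mouth of the stepped gauge until it stops, to feel how tall it is. Then set it down, without dropping it, in the middle of the slot on the rest that brings its top level with the two fixed posts. Leave the spare spacers in the tray and the magnetic square, steel rule, tape measure and flange ring on the table where they are.

Things in the scene. Friction and masses are not known exactly. Their poses are not given: they have to be found in the camera images.
- spacer_a: Upright plain-steel spacer, 30 mm diameter, 0.2 to 0.42 kg; origin centre of its underside, z up its axis. The three spacers are alike but for height: 60, 70 and 80 mm; which is which is not told. The one on the rubber mat is to be handled (any of the three); the other two are spares in the grey tray.
- spacer_b: Upright plain-steel spacer, 30 mm diameter, 0.2 to 0.42 kg; origin centre of its underside, z up its axis. The three spacers are alike but for height: 60, 70 and 80 mm; which is which is not told. The one on the rubber mat is to be handled (any of the three); the other two are spares in the grey tray.
- spacer_c: Upright plain-steel spacer, 30 mm diameter, 0.2 to 0.42 kg; origin centre of its underside, z up its axis. The three spacers are alike but for height: 60, 70 and 80 mm; which is which is not told. The one on the rubber mat is to be handled (any of the three); the other two are spares in the grey tray.
- mat: Round thin black rubber mat, 80 mm diameter, 4 mm thick, fixed on the table; origin centre of underside. The spacer to handle stands on it, within about 10 mm of its middle.
- gauge: Fixed steel stepped gauge, 80 mm wide (y), 140 mm high. Origin: on the table under the middle of its roof's front edge; x points into the mouth, z up. The mouth is open at -x and +-y; its floor is the table. Roof underside: 75 mm up at x = 0 to 10 mm, 65 mm at 10 to 20; roof top 87 up. Back x = 20 to 56 (44 mm wide above 87), but up to z = 55 only a 20 mm wide rib stands at x = 20 to 42, so fingertips pass beside it. Low foot to 86.
- gauge_step (a point): Lower edge of the gauge's first step (gauge x = 10 mm, 65 mm up). A spacer pushed in along x, 1 to 4 mm above the table, stops with its axis at gauge x = -15 mm if 80 mm tall (on the roof edge), -5 mm if 70 mm, +5 mm if 60 mm (on the rib). Roof and column stand in the way above: lean the gripper back to -x by some 40 degrees. Push with less than 25 N; a few newtons will do.
- carrier: Fixed dark steel plate, 125 x 250 mm, 8 mm thick, carrying the three aluminium rests in a row along its y; origin on the table under the middle of the row, x pointing to its back.
- post_top (a point): Top centre of the left one of two fixed steel posts, 24 mm diameter, 95 mm above the table, at the carrier's x = 68 mm, y = +-100 mm. A spacer on its matching rest has its top at this height: 80 mm spacer on the low rest, 70 mm on the mid rest, 60 mm on the high rest.
- slot_low (a point): Centre of the slot's floor on the low rest, 15 mm above the table; axes as the carrier's. The slot is 36 mm wide (y) between fences 6 mm high, 5 mm thick; a like fence closes its back, 18 mm beyond the centre (+x); the front (-x) is open. The rest's top is 60 (x) by 70 (y) mm. The rests stand 80 mm apart in a row, in any order.
- slot_mid (a point): Centre of the slot's floor on the mid rest, 25 mm above the table; axes as the carrier's. The slot is 36 mm wide (y) between fences 6 mm high, 5 mm thick; a like fence closes its back, 18 mm beyond the centre (+x); the front (-x) is open. The rest's top is 60 (x) by 70 (y) mm. The rests stand 80 mm apart in a row, in any order.
- slot_high (a point): Centre of the slot's floor on the high rest, 35 mm above the table; axes as the carrier's. The slot is 36 mm wide (y) between fences 6 mm high, 5 mm thick; a like fence closes its back, 18 mm beyond the centre (+x); the front (-x) is open. The rest's top is 60 (x) by 70 (y) mm. The rests stand 80 mm apart in a row, in any order.
- tray: Fixed shallow grey tray, 130 x 80 x 22 mm, with the two spare spacers; origin centre of underside.
- magnet_square: Flat red-and-dark magnetic square lying on the table, 70 x 70 x 18 mm; origin centre of underside. Bystander.
- steel_rule: Flat steel rule, 150 x 25 x 4 mm, lying along its own x; origin centre of underside. Bystander.
- tape: Tape measure standing on edge, 65 x 36 x 62 mm; origin centre of underside. Bystander.
- flange: Flat dark steel ring, 64 mm outside, 34 mm inside, 14 mm high; origin centre of underside. Bystander.
Mind the look-alikes: they are no part of the job. Of the things that look like the mat, take the one that is farthest to the robot's right at the start.

How it is judged:
By the outcome, as a careful person would: the job done as asked, in the order asked, and still so for the second after the job is handed in, with the robot touching nothing.
It also fails if it takes over 43 s, if anything falls off the work surface, if the arm or the gripper's body presses on something with over 40 N, if the wrist force passes 120 N, or if a joint passes its speed limit or range.

ROBOT

A 6-joint arm with a two-finger parallel gripper is mounted at the origin on the work surface. World frame = base frame: x ahead of the robot, y to its left, z up, the work surface at z = 0. Lengths are in m, angles in rad, forces in N, time in s.
With the tool pointing down it reaches from about 0.425 to 0.95 m from the base axis. Payload 3.5 kg.
Tool frame: the origin (TCP) lies between the finger pads; the fingertips stand 25 mm ahead of it and the grasp point (between the pads) lies 6 mm ahead of it (ctrl.finger_overhang is the distance from the TCP to the fingertips, in m); x points along the fingers, y is the direction in which the jaws open and shut, and the axes are right-handed (so a half turn about x gives the same grasp; the last joint's range is limited). The gripper opens to 85 mm and grips with 20 to 120 N. Pads are 22 mm wide; open, the fingers measure 114 mm over their backs; the gripper's body (76 mm by 85 mm) begins 54 mm behind the grasp point. The pads swing forward as they close: fully open they stand 13 mm farther back than shut.
Start: joints at [-1.309, 0.286, 1.577, -0, 1.279, -0.15], TCP at [0.27, -0.619, 0.256] pointing down, gripper open.
Joint ranges: [-2.77, 2.77], [-0.9, 2.22], [0.21, 2.48], [-1.53, 4.67], [0.24, 2.81], [-2.84, 2.84]. Speed limits (rad/s): [2.79, 2.79, 3.14, 3.14, 3.14, 3.14].

INTERFACE

Orientations are given as a unit quaternion [x, y, z, w].
In Python, from plant import ctrl gives the robot as it stands.
- The arm moves only by the tool play_rows, never from a script. Its argument "targets" is a list of rows, each an object with "delta_pos": the shift along the world's x, y, z normalised to -1 to 1, where 1 is 1000 mm, a list of three; "delta_rot": the turn, a rotation vector about the world's x, y, z normalised to -1 to 1, where 1 is pi rad, a list of three; "claw": the finger opening in mm, from 0 to 85.4. In form: [{"delta_pos": [tx, ty, tz], "delta_rot": [wx, wy, wz], "claw": claw}, ...]. A call has 1 to 20 rows; each row is the pose to reach, as a shift and turn from the pose measured when the call began, turning the shorter way round; what a row does not reach only later rows make up. A row lasts 1/12 s, in which the tool goes at most 41.7 mm and 7.16 degrees, less where a joint would pass 70% of its speed; a pose out of reach is approached as far as the arm can. A call with a number of a shift or a turn outside -1 to 1 is refused whole. A call with a gripper value outside its range is refused whole. The fingers move at their own pace and stop on an object; "newtons" is the grip in N (left out, the last holds). Time passes only in rows, so rows that repeat a pose let the fingers close. It gives the time, the measured TCP pose, the force and the opening at its end, in the units of the state.
- ctrl.get_state(): the state, without advancing time (a new reading comes with each control period).
- ctrl.read_camera(name): name is "scene" or "top" or "wrist"; returns the picture (400x640x3 uint8, blue, green, red); there is no depth.
- ctrl.calibration(name): a dict with "fx", "fy", "cx", "cy" (pixels), "camera_from_world" (4x4, takes a point from world to camera coordinates). Camera axes: x right, y down, z forward; pixel columns grow to the right and rows downward; lengths in m; the calibration is good to about 2 mm. A picture is of the moment at which its call begins: read the wrist's pose just before it. calibration takes no time and is no camera call; for the wrist camera it gives the pose at the moment of the call.
- ctrl.sign_off(): hands the job in, once; it reports no verdict.
The state is a dict: "time": time; "qpos": joint angles; "dq": joint speeds; "joint_efforts": joint torques, N m; "eef_pos": TCP position; "tcp_rot": TCP orientation; "contact_force": force on the tool from outside, world axes, zero at the start; "wrist_torque": the same for the moment, N m; "opening": opening from 0.0 (shut) to 1.0 (fully open).
Only numpy, scipy, OpenCV 4.12 (cv2) and the standard library are available. Lean on these libraries where they do the work, as an engineer would, in place of code of your own. Each camera call takes 0.05 s, during which the arm holds its last target. There are 200 camera calls.

## Working session

There is one attempt and no reset: what is moved stays moved. The work goes in short steps, Python scripts to look and compute and a tool call to move; the robot and the scene stay as the last step left them, time stands still between calls to the robot, and variables do not carry over. Pictures are saved under pics/ and viewed, about 8 in all and at most 12, crops included, and the job is handed in when it is done.

Besides the shell and the picture viewer there is one more tool, called after ">>>" by a JSON object that holds its "api" and its "payload", one argument or row to a line. play_rows: Moves the arm, as the interface text tells. Its arguments: {"type":"object","properties":{"targets":{"type":"array"},"newtons":{"type":"number"}},"required":["targets"]}

```bash
mkdir -p pics; ls
python3 - <<'E'
from plant import ctrl
import cv2
s=ctrl.get_state(); print(s, ctrl.finger_overhang)
for n in ("scene","top"):
    cv2.imwrite(f"pics/{n}0.png",ctrl.read_camera(n)); c=ctrl.calibration(n); print(n,c)
E
```

```text
pics
{'time': 0.0, 'qpos': array([-1.30898657e+00,  2.87162289e-01,  1.57822861e+00, -1.48186090e-05,
        1.27859607e+00, -1.49971471e-01]), 'dq': array([ 1.23840718e-03,  5.96285863e-04, -6.31815357e-04, -1.38988234e-03,
        2.77021124e-05,  1.07653862e-03]), 'joint_efforts': array([ 3.68892211e-05, -4.05980551e+01, -2.92623478e+01, -1.17128420e-04,
        5.86298236e-03, -3.18201423e-06]), 'eef_pos': array([ 0.27004322, -0.61795295,  0.25492142]), 'tcp_rot': array([-0.69211906, -0.14540653,  0.6922237 , -0.1437167 ]), 'contact_force': array([-0.37846186,  0.4933236 , -0.51651443]), 'wrist_torque': array([0.0251693 , 0.02851118, 0.01517749]), 'opening': 0.9997361421781215} 0.025
scene {'fx': 425.714579636986, 'fy': 425.714579636986, 'cx': 318.89723199159295, 'cy': 202.2501306365465, 'camera_from_world': array([[ 0.13494893,  0.99082724, -0.00708316, -0.1303588 ],
       [ 0.54765159, -0.0805428 , -0.83282087, -0.21991204],
       [-0.8257521 ,  0.10850918, -0.55349727,  1.48833193],
       [ 0.        ,  0.        ,  0.        ,  1.        ]])}
top {'fx': 412.5802106877761, 'fy': 412.5802106877761, 'cx': 322.44730915116554, 'cy': 192.4481794239426, 'camera_from_world': array([[ 0.00740987, -0.99997131, -0.00157572,  0.05069368],
       [-0.99846758, -0.00731229, -0.05485454,  0.54703234],
       [ 0.05484144,  0.00197977, -0.99849311,  1.16744482],
       [ 0.        ,  0.        ,  0.        ,  1.        ]])}
```

View pics/top0.png

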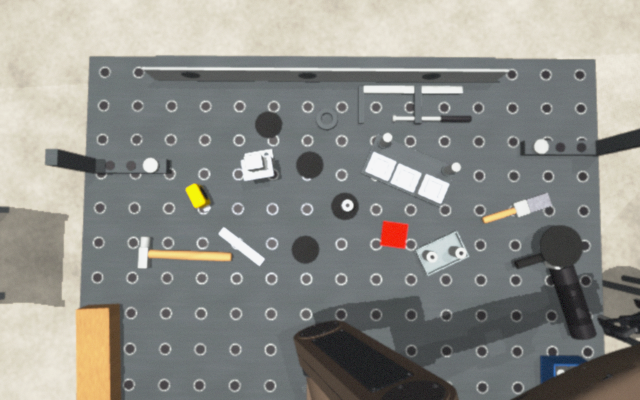

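View pics/scene0.png

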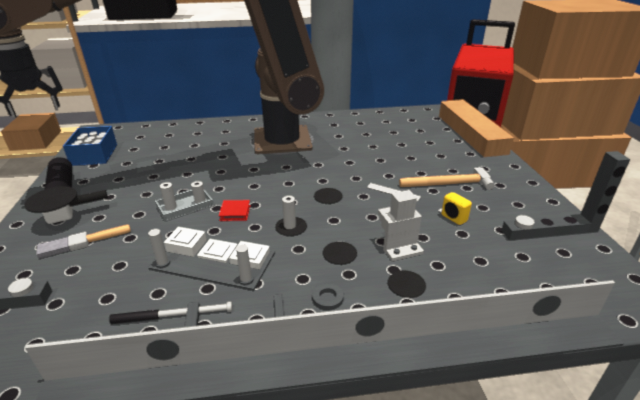

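The top view shows four black discs: (268,124), (309,164), (305,249), all empty, and (345,206), which carries a spacer. The one at (345,206) is farthest to the robot's right. The other spacers are the spares in the tray at (432,256) and (459,252). The posts are at (387,139) and (455,168). The gauge is at (257,165) and the carrier at (405,178). Next, a close crop of the choice and the fixtures.

Run:
```python
import cv2,numpy as np
t=cv2.imread("pics/top0.png"); s=cv2.imread("pics/scene0.png")
def c(im,x,y,w,h,k): return cv2.resize(im[y:y+h,x:x+w],None,fx=k,fy=k,interpolation=cv2.INTER_CUBIC)
a=c(t,230,140,66,50,6); b=c(t,355,125,66*2-22,50*1+35,0+3.6)
cv2.imwrite("pics/c1.png",np.vstack([np.hstack([c(t,230,140,66,50,6),c(t,315,180,66,50,6)]),c(t,355,125,132,45,6) ])[:600])
cv2.imwrite("pics/c2.png",c(s,140,180,140,110,5.4))
cv2.imwrite("pics/c1.png",np.vstack([np.hstack([c(t,230,140,50,50,6),c(t,320,180,50,50,6)]),c(t,360,130,100,50,6)[:300] ]))
cv2.imwrite("pics/c1.png",np.hstack([np.vstack([c(t,230,142,50,50,5.5),c(t,320,180,50,50,5.5)]),c(t,357,125,105,110,5)[:550]]))
```

```text
(no output)
```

View pics/c1.png

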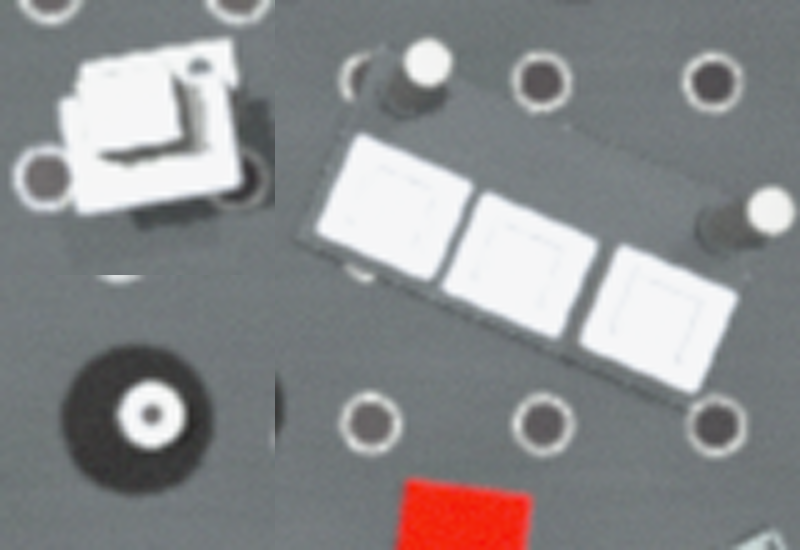

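View pics/c2.png

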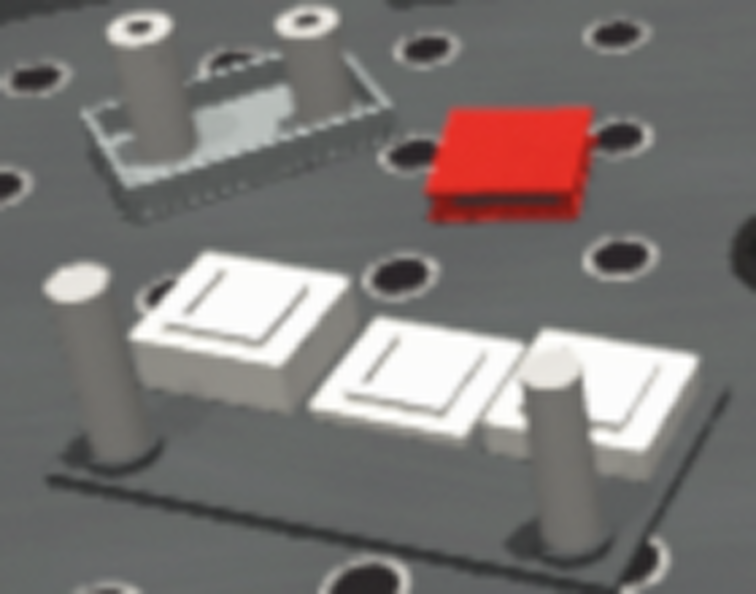

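Mat with spacer confirmed at top (347,205). The mat's centre is near (345,206). In the scene crop, the centre rest is the lowest, the image-left one (robot's right, -y) the highest and the image-right one (+y) the middle. Next, fit the poses.

```bash
cat > h.py <<'E'
import numpy as np
from scipy.optimize import least_squares
from scipy.spatial.transform import Rotation as R
def proj(c,P):
    q=np.c_[np.atleast_2d(P),np.ones(len(np.atleast_2d(P)))]@c["camera_from_world"].T
    return np.c_[c["fx"]*q[:,0]/q[:,2]+c["cx"],c["fy"]*q[:,1]/q[:,2]+c["cy"]]
def ray(c,px,z):
    M=c["camera_from_world"];d=M[:3,:3].T@np.array([(px[0]-c["cx"])/c["fx"],(px[1]-c["cy"])/c["fy"],1])
    o=-M[:3,:3].T@M[:3,3]; return o+d*(z-o[2])/d[2]
def place(p,L):
    c,s=np.cos(p[2]),np.sin(p[2]);L=np.asarray(L,float)
    return np.c_[p[0]+c*L[:,0]-s*L[:,1],p[1]+s*L[:,0]+c*L[:,1],L[:,2]]
def fit(obs,p0):  # obs: list of (calib, local pts mm, pixels)
    f=lambda p:np.concatenate([(proj(c,place(p,np.array(L)/1e3))-np.array(u)).ravel() for c,L,u in obs])
    r=least_squares(f,p0,loss='soft_l1'); return r.x,f(r.x).reshape(-1,2).round(1)
E
python3 - <<'E'
from h import *
from plant import ctrl
T=ctrl.calibration("top");S=ctrl.calibration("scene")
cv=lambda pts,ox,oy,k,sx=0,sy=0:[((x-sx+.5)/k-.5+ox,(y-sy+.5)/k-.5+oy) for x,y in pts]
g=cv([(78,214),(241,186),(98,155),(182,147),(165,62),(77,70)],230,142,5.5)
p,r=fit([(T,[(0,40,87),(0,-40,87),(20,22,140),(20,-22,140),(56,-22,140),(56,22,140)],g)],[.6,.2,.1]);print("gauge",p,r.tolist())
po=cv([(429,63),(771,211)],357,125,5,275)
fe=cv([(375,188),(440,210),(503,242),(563,265),(640,290),(702,318)],357,125,5,275)
ps=cv([(77,282),(552,368)],140,180,5.4)
L=[(68,100,95),(68,-100,95)]
F=[(18,98,31),(18,62,31),(18,18,21),(18,-18,21),(18,-62,41),(18,-98,41)]
for o in ([(T,L,po)],[(T,L,po),(S,L[::-1],ps)],[(T,L,po),(S,L[::-1],ps),(T,F,fe)]):
    p,r=fit(o,[.6,-.15,-.4]);print("carrier",p,r.tolist())
print("mat",ray(T,cv([(138,419)],320,180,5.5,0,275)[0],.004))
for h in(60,70,80):print(h,ray(T,cv([(151,415)],320,180,5.5,0,275)[0],.004+h/1e3), "scene px", proj(S,np.array([ray(T,cv([(151,415)],320,180,5.5,0,275)[0],.004+h/1e3)])))
E
python3 - <<'E'
import cv2,numpy as np
s=cv2.imread("pics/scene0.png")
c=lambda x,y,w,h,k:cv2.resize(s[y:y+h,x:x+w],None,fx=k,fy=k,interpolation=cv2.INTER_CUBIC)
cv2.imwrite("pics/c3.png",np.hstack([c(265,185,50,60,8),c(365,180,65,80,6)]))
E
```

```text
gauge [0.58098486 0.22692513 0.17187073] [[0.2, -0.3], [-0.1, -0.0], [-1.6, -0.1], [0.0, -1.4], [0.9, 0.3], [0.1, 1.7]]
carrier [ 0.59059983 -0.18384823 -0.40596855] [[-0.1, -0.0], [0.1, 0.0]]
carrier [ 0.5912454  -0.18329024 -0.40575274] [[-0.3, -0.3], [-0.1, -0.2], [-0.0, -0.2], [-0.3, -0.4]]
carrier [ 0.58286406 -0.18392018 -0.3911346 ] [[-0.6, 3.2], [0.0, 2.3], [0.4, -2.1], [0.2, -3.4], [0.6, -1.4], [-0.6, -0.9], [0.5, -0.9], [0.1, -0.7], [0.8, -0.3], [0.3, -0.9]]
mat [ 0.50918883 -0.00974369  0.004     ]
60 [ 0.5098514  -0.01308854  0.064     ] scene px [[287.92257157 205.16783144]]
70 [ 0.50960349 -0.01251007  0.074     ] scene px [[287.95812408 201.64884034]]
80 [ 0.50935558 -0.0119316   0.084     ] scene px [[287.99404381 198.09350155]]
```

View pics/c3.png

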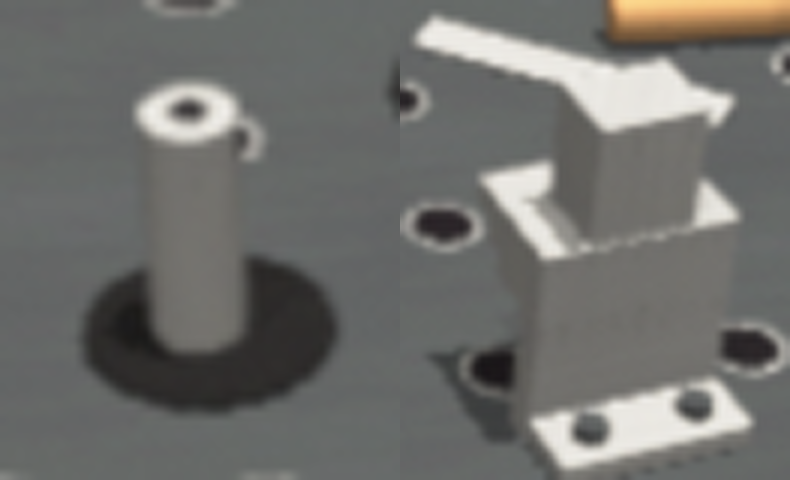

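The spacer's top is at scene pixel (288,198.6), which suggests the 80 mm spacer (predicted row 198.1). The gauge's mouth faces the robot. The plan is to lean the tool 40° back, grasp at yaw 0 about 48 mm above the base, probe the gauge, then place.

```bash
cat >> h.py <<'E'
def delta(s,grasp,yaw,tilt,ahead=.006):
    """row numbers from state s to a pose: grasp point, yaw of lean-plane (fingers point to +yaw), tilt deg back"""
    t=np.radians(tilt);gx=np.array([np.cos(yaw),np.sin(yaw),0])
    x=np.sin(t)*gx-np.cos(t)*np.array([0,0,1]);q0=R.from_quat(s["tcp_rot"]);best=None
    for sg in(1,-1):
        y=sg*np.array([-np.sin(yaw),np.cos(yaw),0]);q=R.from_matrix(np.c_[x,y,np.cross(x,y)])
        w=(q*q0.inv()).as_rotvec()
        if best is None or np.linalg.norm(w)<np.linalg.norm(best): best=w
    return (np.array(grasp)-ahead*x-s["eef_pos"]).round(4).tolist(),(best/np.pi).round(4).tolist()
E
python3 - <<'E'
from h import *
from plant import ctrl
s=ctrl.get_state();print(R.from_quat(s["tcp_rot"]).as_matrix().round(2));print(delta(s,[.5094,-.012,.19],0,40));print(delta(s,[.5094,-.012,.19],0,0))
E
```

```text
[[-0.    0.4  -0.92]
 [ 0.   -0.92 -0.4 ]
 [-1.   -0.   -0.  ]]
([0.2355, 0.606, -0.0604], [0.0451, -0.2191, -0.1259])
([0.2393, 0.606, -0.059], [-0.0007, -0.0, -0.1311])
```

>>> {"api": "play_rows", "payload": {
  "targets": [
    {"delta_pos": [0.02,0.04,0],"delta_rot": [0,0,-0.01],"claw": 85},
    {"delta_pos": [0.05,0.08,0],"delta_rot": [0,0,-0.03],"claw": 85},
    {"delta_pos": [0.236,0.606,-0.06],"delta_rot": [0.045,-0.219,-0.126],"claw": 85},
    {"delta_pos": [0.236,0.606,-0.06],"delta_rot": [0.045,-0.219,-0.126],"claw": 85},
    {"delta_pos": [0.236,0.606,-0.06],"delta_rot": [0.045,-0.219,-0.126],"claw": 85},
    {"delta_pos": [0.236,0.606,-0.06],"delta_rot": [0.045,-0.219,-0.126],"claw": 85},
    {"delta_pos": [0.236,0.606,-0.06],"delta_rot": [0.045,-0.219,-0.126],"claw": 85},
    {"delta_pos": [0.236,0.606,-0.06],"delta_rot": [0.045,-0.219,-0.126],"claw": 85},
    {"delta_pos": [0.236,0.606,-0.06],"delta_rot": [0.045,-0.219,-0.126],"claw": 85},
    {"delta_pos": [0.236,0.606,-0.06],"delta_rot": [0.045,-0.219,-0.126],"claw": 85},
    {"delta_pos": [0.236,0.606,-0.06],"delta_rot": [0.045,-0.219,-0.126],"claw": 85},
    {"delta_pos": [0.236,0.606,-0.06],"delta_rot": [0.045,-0.219,-0.126],"claw": 85},
    {"delta_pos": [0.236,0.606,-0.06],"delta_rot": [0.045,-0.219,-0.126],"claw": 85},
    {"delta_pos": [0.236,0.606,-0.06],"delta_rot": [0.045,-0.219,-0.126],"claw": 85},
    {"delta_pos": [0.236,0.606,-0.06],"delta_rot": [0.045,-0.219,-0.126],"claw": 85},
    {"delta_pos": [0.236,0.606,-0.06],"delta_rot": [0.045,-0.219,-0.126],"claw": 85},
    {"delta_pos": [0.236,0.606,-0.06],"delta_rot": [0.045,-0.219,-0.126],"claw": 85},
    {"delta_pos": [0.236,0.606,-0.06],"delta_rot": [0.045,-0.219,-0.126],"claw": 85},
    {"delta_pos": [0.236,0.606,-0.06],"delta_rot": [0.045,-0.219,-0.126],"claw": 85},
    {"delta_pos": [0.236,0.606,-0.06],"delta_rot": [0.045,-0.219,-0.126],"claw": 85}
  ],
  "newtons": 80
}}

```text
time: 1.77
eef_pos: [0.5059, -0.0132, 0.1951]
tcp_rot: [0.906, -0.001, -0.423, -0.0]
contact_force: [-0.0, 0.0, -0.4]
opening: 0.998
```

Run:
```python
from h import *
from plant import ctrl
import cv2,json
s=ctrl.get_state();print(s["time"],s["eef_pos"],s["qpos"].round(2),R.from_quat(s["tcp_rot"]).as_matrix().round(3).tolist())
W=ctrl.calibration("wrist");cv2.imwrite("pics/w1.png",ctrl.read_camera("wrist"))
np.save("w1.npy",np.r_[W["camera_from_world"].ravel(),W["fx"],W["fy"],W["cx"],W["cy"]])
print(delta(s,[.5094,-.012,.052],0,40))
print("top80",proj(W,[[.5094,-.0119,.084]]),"top60",proj(W,[[.5099,-.0131,.064]]))
```

```text
1.7667 [ 0.505931   -0.01320733  0.19509393] [-0.32 -0.33  2.4   0.48  0.44  0.88] [[0.643, -0.002, -0.766], [-0.002, -1.0, 0.002], [-0.766, 0.0, -0.643]]
([-0.0004, 0.0012, -0.1385], [0.0001, -0.0, 0.0007])
top80 [[321.48539013 306.29675158]] top60 [[323.09031115 307.55354329]]
```

View pics/w1.png

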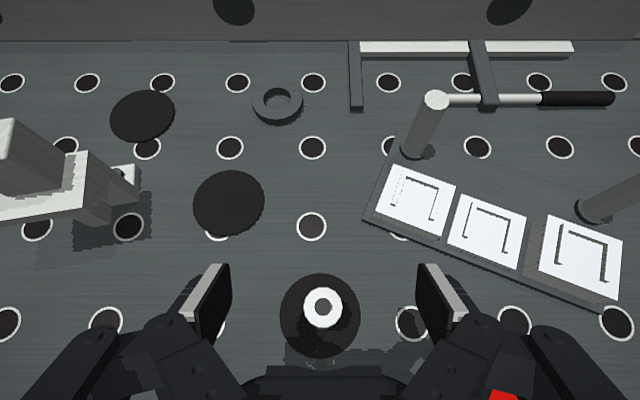

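The wrist view shows the spacer's top at (322,307), where it was predicted, centred between the fingers. Descend and grip.

>>> {"api": "play_rows", "payload": {
  "targets": [
    {"delta_pos": [0,0.001,-0.03],"delta_rot": [0,0,0],"claw": 85},
    {"delta_pos": [0,0.001,-0.06],"delta_rot": [0,0,0],"claw": 85},
    {"delta_pos": [0,0.001,-0.085],"delta_rot": [0,0,0],"claw": 85},
    {"delta_pos": [0,0.001,-0.11],"delta_rot": [0,0,0],"claw": 85},
    {"delta_pos": [0,0.001,-0.13],"delta_rot": [0,0,0],"claw": 85},
    {"delta_pos": [0,0.001,-0.1385],"delta_rot": [0,0,0],"claw": 85},
    {"delta_pos": [0,0.001,-0.1385],"delta_rot": [0,0,0],"claw": 85},
    {"delta_pos": [0,0.001,-0.1385],"delta_rot": [0,0,0],"claw": 60}
  ]
}}

```text
time: 2.48
eef_pos: [0.502, -0.0217, 0.0562]
tcp_rot: [0.906, 0.004, -0.423, -0.005]
contact_force: [0.7, 1.0, -0.4]
opening: 0.876
```

Run:
```python
from h import *
from plant import ctrl
s=ctrl.get_state();x=R.from_quat(s["tcp_rot"]).as_matrix()[:,0];print(s["eef_pos"],s["eef_pos"]+.006*x,x.round(3),s["qpos"].round(2),s["contact_force"].round(1))
```

```text
[ 0.50202319 -0.02171618  0.05615911] [ 0.50587707 -0.02164262  0.05156104] [ 0.642  0.012 -0.766] [-0.35 -0.01  2.46  1.47  0.24 -0.16] [ 0.7  1.  -0.4]
```

The arm hit its joint limits here (j5 at 0.24), leaving y about 10 mm off. I'll fit a quick kinematic model before choosing a better yaw and tilt.

```bash
cat > kin.py <<'E'
from h import *
LO=np.array([-2.77,-.9,.21,-1.53,.24,-2.84]);HI=np.array([2.77,2.22,2.48,4.67,2.81,2.84])
Ro=lambda a,t:R.from_euler(a,t)
def fk(q,k):
    r=Ro('z',q[0]);p=r.apply([k[0],k[1],k[2]])
    r=r*Ro('y',q[1]);p=p+r.apply([0,0,k[3]]);r=r*Ro('y',q[2]);p=p+r.apply([k[4],0,k[5]])
    r=r*Ro('z',q[3]);r=r*Ro('y',q[4]);p=p+r.apply([0,k[6],k[7]]);r=r*Ro('z',q[5]);return p,r
def ik(k,C,grasp,yaw,tilt,q0s,ahead=.006):
    t=np.radians(tilt);x=np.array([np.sin(t)*np.cos(yaw),np.sin(t)*np.sin(yaw),-np.cos(t)]);best=None
    for sg in(1,-1):
        y=sg*np.array([-np.sin(yaw),np.cos(yaw),0]);T=R.from_matrix(np.c_[x,y,np.cross(x,y)])
        def f(q):
            p,r=fk(q,k);return np.r_[(p-(np.array(grasp)-ahead*x))*10,((r*C).inv()*T).as_rotvec()]
        for q0 in q0s:
            o=least_squares(f,np.clip(q0,LO+.01,HI-.01),bounds=(LO,HI))
            if best is None or o.cost<best[0]-1e-9:best=(o.cost,o.x,sg)
    return best
E
python3 - <<'E'
from kin import *
from plant import ctrl
s=ctrl.get_state()
D=[([-1.30898657,.287162289,1.57822861,0,1.27859607,-.14997],[.27004322,-.61795295,.25492142],[-0.69211906,-0.14540653,0.6922237,-0.1437167]),
 ([-.32,-.33,2.4,.48,.44,.88],[.505931,-.013207,.195094],[.906,-.001,-.423,0]),(s["qpos"],s["eef_pos"],s["tcp_rot"])]
q,p,t=D[0];C=fk(q,np.zeros(8))[1].inv()*R.from_quat(t);print(C.as_matrix().round(2).tolist())
for q,p,t in D: print("ori err",((fk(q,np.zeros(8))[1]*C).inv()*R.from_quat(t)).magnitude())
f=lambda k:np.concatenate([(fk(q,k)[0]-p)*w for (q,p,t),w in zip(D,(1,.3,1))]+[(k-K0)*.003])
K0=np.array([0,.05,.2,.42,0,.4,0.05,.2]);o=least_squares(f,K0);k=o.x;print(k.round(3));print([(fk(q,k)[0]-p).round(4).tolist() for q,p,t in D])
np.savez("k.npz",k=k,C=C.as_quat())
E
```

```text
[[0.0, -1.0, -0.0], [-0.0, 0.0, -1.0], [1.0, 0.0, -0.0]]
ori err 1.1464934308770756e-16
ori err 0.006334341114391373
ori err 1.531036636481008e-05
[-0.005  0.1    0.236  0.451  0.02   0.575  0.001  0.228]
[[0.0001, 0.0, -0.0001], [-0.0003, -0.0009, 0.001], [0.0, 0.0, -0.0]]
```

Run:
```python
from kin import *
Z=np.load("k.npz");k=Z["k"];C=R.from_quat(Z["C"])
q0=[[-.3,-.1,2.2,.5,.6,0],[-.3,-.1,2.2,1.4,.6,-1],[-.5,-.1,2.2,-1,.6,1],[0,0,2.2,3,.6,-1.5],[0,.3,2,0,.4,2.5]]
def go(n,g,yaws,tilts):
    for t in tilts:
        for y in yaws:
            c,q,sg=ik(k,C,g,y,t,q0);print(n,t,y,"cost %.1e"%c,q.round(2).tolist(),sg,"margin %.2f"%min((q-LO).min(),(HI-q).min()))
go("mat",[.5095,-.012,.052],[-.9,-.6,-.3,0,.3,.6,.9],[40,32])
go("gauge",[.566,.224,.05],[.17,.4,0],[40,36])
go("slot",[.59,-.184,.063],[-.41,0,.2],[40])
```

```text
mat 40 -0.9 cost 4.1e-27 [0.01, 0.14, 2.29, -1.2, 0.58, 0.35] 1 margin 0.19
mat 40 -0.6 cost 2.0e-29 [-0.07, 0.07, 2.38, -1.37, 0.34, 0.21] 1 margin 0.10
mat 40 -0.3 cost 7.0e-03 [-0.11, 0.05, 2.42, 4.56, 0.24, -2.84] -1 margin 0.00
mat 40 0 cost 3.7e-04 [-0.33, -0.0, 2.46, 1.49, 0.24, -0.18] -1 margin 0.00
mat 40 0.3 cost 8.1e-12 [-0.43, 0.02, 2.43, 1.3, 0.46, 2.84] 1 margin 0.00
mat 40 0.6 cost 4.1e-24 [-0.5, 0.08, 2.37, 1.14, 0.68, 2.7] 1 margin 0.11
mat 40 0.9 cost 5.3e-22 [-0.53, 0.16, 2.28, 0.98, 0.88, 2.56] 1 margin 0.20
mat 32 -0.9 cost 2.3e-20 [-0.04, 0.12, 2.26, -0.89, 0.55, 0.02] 1 margin 0.22
mat 32 -0.6 cost 6.0e-22 [-0.11, 0.06, 2.33, -0.82, 0.35, -0.35] 1 margin 0.11
mat 32 -0.3 cost 5.5e-04 [-0.19, 0.02, 2.36, -0.28, 0.24, -1.2] 1 margin 0.00
mat 32 0 cost 1.5e-26 [-0.3, 0.01, 2.39, 0.66, 0.26, -2.46] 1 margin 0.02
mat 32 0.3 cost 2.2e-24 [-0.38, 0.02, 2.37, 0.89, 0.44, 0.13] -1 margin 0.11
mat 32 0.6 cost 4.0e-30 [-0.44, 0.07, 2.33, 0.88, 0.64, -0.17] -1 margin 0.15
mat 32 0.9 cost 8.2e-28 [-0.47, 0.13, 2.25, 0.8, 0.81, 2.75] 1 margin 0.09
gauge 40 0.17 cost 1.1e-02 [0.28, 0.23, 2.16, -0.86, 0.24, -0.63] 1 margin 0.00
gauge 40 0.4 cost 1.7e-03 [0.12, 0.21, 2.23, 1.39, 0.24, -0.04] -1 margin 0.00
gauge 40 0 cost 9.2e-04 [0.3, 0.24, 2.18, -1.33, 0.24, -0.01] 1 margin 0.00
gauge 36 0.17 cost 4.0e-03 [0.23, 0.22, 2.15, -0.25, 0.24, -1.27] 1 margin 0.00
gauge 36 0.4 cost 7.4e-04 [0.14, 0.21, 2.19, 0.84, 0.24, -2.61] 1 margin 0.00
gauge 36 0 cost 2.8e-04 [0.28, 0.23, 2.16, -0.86, 0.24, -0.5] 1 margin 0.00
slot 40 -0.41 cost 8.3e-03 [-0.52, 0.2, 2.16, 0.65, 0.24, -2.3] 1 margin 0.00
slot 40 0 cost 6.2e-27 [-0.61, 0.21, 2.18, 1.22, 0.4, -0.11] -1 margin 0.16
slot 40 0.2 cost 1.6e-19 [-0.66, 0.24, 2.15, 1.15, 0.56, -0.24] -1 margin 0.32
```

Run:
```python
from kin import *
Z=np.load("k.npz");k=Z["k"];C=R.from_quat(Z["C"])
q0=[[-.3,.1,2.2,1.2,.6,-.2]]
def go(n,g,yaws,tilts):
    for t in tilts:
        for y in yaws:
            c,q,sg=ik(k,C,g,y,t,q0);print(n,t,y,"cost %.1e"%c,q.round(2).tolist(),sg,"margin %.2f"%min((q-LO).min(),(HI-q).min()))
go("mat",[.5095,-.012,.055],[.5,.7,.9],[40,37])
for x in(-.05,-.015,.005): go("gauge%.3f"%x,[.581+.985*x,.227+.171*x,.054],[.55,.65,.75],[40,37])
go("slot",[.588,-.184,.065],[-.1,0],[40,37])
```

```text
mat 40 0.5 cost 3.8e-25 [-0.48, 0.05, 2.39, 1.18, 0.62, -0.39] -1 margin 0.09
mat 40 0.7 cost 2.7e-30 [-0.52, 0.1, 2.34, 1.08, 0.76, 2.66] 1 margin 0.14
mat 40 0.9 cost 4.1e-28 [-0.53, 0.15, 2.28, 0.97, 0.88, 2.57] 1 margin 0.20
mat 37 0.5 cost 3.9e-30 [-0.46, 0.05, 2.37, 1.07, 0.6, -0.27] -1 margin 0.11
mat 37 0.7 cost 5.3e-18 [-0.49, 0.09, 2.33, 0.99, 0.73, 2.75] 1 margin 0.09
mat 37 0.9 cost 2.2e-21 [-0.51, 0.14, 2.27, 0.91, 0.85, 2.64] 1 margin 0.20
gauge-0.050 40 0.55 cost 5.3e-32 [0.1, 0.14, 2.3, 1.37, 0.29, -0.15] -1 margin 0.05
gauge-0.050 40 0.65 cost 2.1e-22 [0.07, 0.14, 2.29, 1.32, 0.37, -0.2] -1 margin 0.13
gauge-0.050 40 0.75 cost 2.9e-26 [0.04, 0.16, 2.27, 1.27, 0.46, -0.25] -1 margin 0.21
gauge-0.050 37 0.55 cost 5.9e-19 [0.11, 0.14, 2.28, 1.12, 0.29, 0.11] -1 margin 0.05
gauge-0.050 37 0.65 cost 1.3e-26 [0.08, 0.14, 2.27, 1.13, 0.37, -0.0] -1 margin 0.13
gauge-0.050 37 0.75 cost 1.2e-25 [0.05, 0.16, 2.26, 1.11, 0.45, -0.09] -1 margin 0.21
gauge-0.015 40 0.55 cost 6.1e-22 [0.1, 0.2, 2.22, 1.32, 0.29, -0.1] -1 margin 0.05
gauge-0.015 40 0.65 cost 7.0e-26 [0.07, 0.21, 2.
[... 489 characters left out ...]
8e-22 [0.08, 0.25, 2.16, 1.26, 0.37, -0.13] -1 margin 0.13
gauge0.005 40 0.75 cost 4.2e-19 [0.05, 0.26, 2.15, 1.22, 0.45, -0.19] -1 margin 0.21
gauge0.005 37 0.55 cost 1.8e-28 [0.11, 0.24, 2.15, 1.05, 0.3, 0.19] -1 margin 0.06
gauge0.005 37 0.65 cost 3.8e-29 [0.09, 0.25, 2.14, 1.07, 0.37, 0.06] -1 margin 0.13
gauge0.005 37 0.75 cost 7.9e-20 [0.06, 0.26, 2.13, 1.07, 0.45, -0.03] -1 margin 0.21
slot 40 -0.1 cost 3.3e-27 [-0.58, 0.19, 2.2, 1.24, 0.32, -0.03] -1 margin 0.08
slot 40 0 cost 4.0e-19 [-0.61, 0.2, 2.19, 1.21, 0.4, -0.11] -1 margin 0.16
slot 37 -0.1 cost 1.5e-25 [-0.57, 0.2, 2.18, 1.02, 0.33, 0.19] -1 margin 0.09
slot 37 0 cost 5.8e-27 [-0.6, 0.2, 2.17, 1.04, 0.4, 0.07] -1 margin 0.16
```

Run:
```python
from h import *
from plant import ctrl
s=ctrl.get_state();print(delta(s,[.5095,-.012,.165],.65,40),delta(s,[.5095,-.012,.055],.65,40))
```

```text
([0.0044, 0.0074, 0.1134], [-0.0041, -0.0016, 0.2059]) ([0.0044, 0.0074, 0.0034], [-0.0041, -0.0016, 0.2059])
```

>>> {"api": "play_rows", "payload": {
  "targets": [
    {"delta_pos": [0,0,0.03],"delta_rot": [0,0,0],"claw": 85},
    {"delta_pos": [0,0,0.07],"delta_rot": [0,0,0],"claw": 85},
    {"delta_pos": [0,0,0.113],"delta_rot": [0,0,0],"claw": 85},
    {"delta_pos": [0.0044,0.0074,0.113],"delta_rot": [-0.004,-0.0016,0.206],"claw": 85},
    {"delta_pos": [0.0044,0.0074,0.113],"delta_rot": [-0.004,-0.0016,0.206],"claw": 85},
    {"delta_pos": [0.0044,0.0074,0.113],"delta_rot": [-0.004,-0.0016,0.206],"claw": 85},
    {"delta_pos": [0.0044,0.0074,0.113],"delta_rot": [-0.004,-0.0016,0.206],"claw": 85},
    {"delta_pos": [0.0044,0.0074,0.113],"delta_rot": [-0.004,-0.0016,0.206],"claw": 85},
    {"delta_pos": [0.0044,0.0074,0.113],"delta_rot": [-0.004,-0.0016,0.206],"claw": 85},
    {"delta_pos": [0.0044,0.0074,0.113],"delta_rot": [-0.004,-0.0016,0.206],"claw": 85},
    {"delta_pos": [0.0044,0.0074,0.113],"delta_rot": [-0.004,-0.0016,0.206],"claw": 85},
    {"delta_pos": [0.0044,0.0074,0.113],"delta_rot": [-0.004,-0.0016,0.206],"claw": 85},
    {"delta_pos": [0.0044,0.0074,0.113],"delta_rot": [-0.004,-0.0016,0.206],"claw": 85}
  ]
}}

```text
time: 3.57
eef_pos: [0.506, -0.0138, 0.1689]
tcp_rot: [0.859, 0.289, -0.401, 0.135]
contact_force: [-0.8, -1.2, 0.1]
opening: 0.996
```

Run:
```python
from h import *
from plant import ctrl
s=ctrl.get_state();print(s["qpos"].round(2),delta(s,[.5095,-.012,.055],.65,40))
```

```text
[-0.51 -0.16  2.33  0.87  0.87 -0.13] ([0.0005, -0.0005, -0.1093], [-0.0001, -0.0002, 0.0001])
```

>>> {"api": "play_rows", "payload": {
  "targets": [
    {"delta_pos": [0.0005,-0.0005,-0.03],"delta_rot": [0,0,0],"claw": 85},
    {"delta_pos": [0.0005,-0.0005,-0.06],"delta_rot": [0,0,0],"claw": 85},
    {"delta_pos": [0.0005,-0.0005,-0.09],"delta_rot": [0,0,0],"claw": 85},
    {"delta_pos": [0.0005,-0.0005,-0.109],"delta_rot": [0,0,0],"claw": 85},
    {"delta_pos": [0.0005,-0.0005,-0.109],"delta_rot": [0,0,0],"claw": 85},
    {"delta_pos": [0.0005,-0.0005,-0.109],"delta_rot": [0,0,0],"claw": 55},
    {"delta_pos": [0.0005,-0.0005,-0.109],"delta_rot": [0,0,0],"claw": 40}
  ]
}}

```text
time: 4.15
eef_pos: [0.5072, -0.0144, 0.0611]
tcp_rot: [0.859, 0.289, -0.4, 0.135]
contact_force: [-0.1, 0.5, 0.2]
opening: 0.739
```

Run:
```python
from h import *
from plant import ctrl
import cv2
s=ctrl.get_state();m=R.from_quat(s["tcp_rot"]).as_matrix();print(s["eef_pos"]+.006*m[:,0],m[:,1].round(2),s["qpos"].round(2))
cv2.imwrite("pics/w2.png",ctrl.read_camera("wrist"))
```

```text
[ 0.51025656 -0.01205942  0.05653039] [ 0.6 -0.8  0. ] [-0.51  0.08  2.35  1.1   0.72 -0.45]
```

View pics/w2.png

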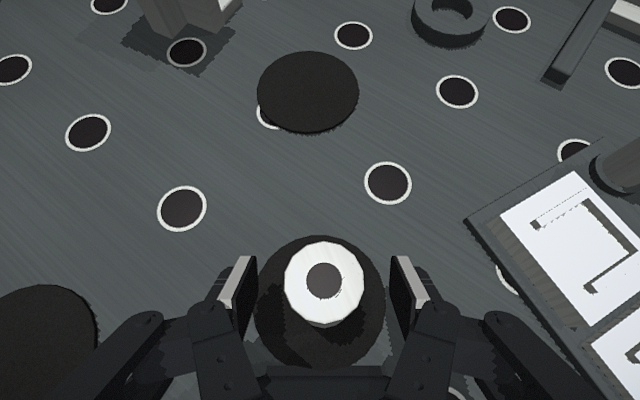

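The spacer is centred between the pads at (324,283). Close and lift slightly.

>>> {"api": "play_rows", "payload": {
  "targets": [
    {"delta_pos": [0,0,-0.0015],"delta_rot": [0,0,0],"claw": 20},
    {"delta_pos": [0,0,-0.0015],"delta_rot": [0,0,0],"claw": 20},
    {"delta_pos": [0,0,-0.0015],"delta_rot": [0,0,0],"claw": 20},
    {"delta_pos": [0,0,-0.0015],"delta_rot": [0,0,0],"claw": 20},
    {"delta_pos": [0,0,-0.0015],"delta_rot": [0,0,0],"claw": 20},
    {"delta_pos": [0,0,-0.0015],"delta_rot": [0,0,0],"claw": 20},
    {"delta_pos": [0,0,-0.0015],"delta_rot": [0,0,0],"claw": 20},
    {"delta_pos": [0,0,-0.0015],"delta_rot": [0,0,0],"claw": 20}
  ],
  "newtons": 80
}}

```text
time: 4.87
eef_pos: [0.5086, -0.015, 0.062]
tcp_rot: [0.86, 0.289, -0.398, 0.136]
contact_force: [-3.1, -0.8, 6.8]
opening: 0.336
```

Run:
```python
from h import *
from plant import ctrl
s=ctrl.get_state();m=R.from_quat(s["tcp_rot"]).as_matrix();np.save("grip.npy",s["eef_pos"])
print(s["eef_pos"],s["eef_pos"]+.006*m[:,0],s["opening"],s["contact_force"].round(1))
g=np.array([.581,.2269]);u=np.array([np.cos(.172),np.sin(.172)])
print("stand-off -70mm:",g-.07*u)
```

```text
[ 0.50862572 -0.01498141  0.06195848] [ 0.51172    -0.01265154  0.05737621] 0.335979004182298 [-3.1 -0.8  6.8]
stand-off -70mm: [0.51203289 0.21491928]
```

>>> {"api": "play_rows", "payload": {
  "targets": [
    {"delta_pos": [0,0,0.01],"delta_rot": [0,0,0],"claw": 20},
    {"delta_pos": [0,0,0.025],"delta_rot": [0,0,0],"claw": 20},
    {"delta_pos": [0,0.01,0.04],"delta_rot": [0,0,0],"claw": 20},
    {"delta_pos": [0,0.03,0.045],"delta_rot": [0,0,0],"claw": 20},
    {"delta_pos": [0,0.055,0.045],"delta_rot": [0,0,0],"claw": 20},
    {"delta_pos": [0,0.08,0.045],"delta_rot": [0,0,0],"claw": 20},
    {"delta_pos": [0,0.105,0.045],"delta_rot": [0,0,0],"claw": 20},
    {"delta_pos": [0,0.13,0.045],"delta_rot": [0,0,0],"claw": 20},
    {"delta_pos": [0,0.155,0.045],"delta_rot": [0,0,0],"claw": 20},
    {"delta_pos": [0,0.18,0.045],"delta_rot": [0,0,0],"claw": 20},
    {"delta_pos": [0,0.205,0.045],"delta_rot": [0,0,0],"claw": 20},
    {"delta_pos": [0,0.22,0.045],"delta_rot": [0,0,0],"claw": 20},
    {"delta_pos": [0,0.227,0.045],"delta_rot": [0,0,0],"claw": 20},
    {"delta_pos": [0,0.227,0.045],"delta_rot": [0,0,0],"claw": 20},
    {"delta_pos": [0,0.227,0.045],"delta_rot": [0,0,0],"claw": 20}
  ]
}}

```text
time: 6.12
eef_pos: [0.5083, 0.2118, 0.1066]
tcp_rot: [0.86, 0.289, -0.399, 0.136]
contact_force: [0.2, 0.4, -3.3]
opening: 0.336
```

Run:
```python
from h import *
from plant import ctrl
import cv2
s=ctrl.get_state();m=R.from_quat(s["tcp_rot"]).as_matrix();print(s["eef_pos"],m[:,:2].round(3).tolist(),s["qpos"].round(2),s["contact_force"].round(1))
a=ctrl.read_camera("scene");t=ctrl.read_camera("top");w=ctrl.read_camera("wrist")
c=lambda im,x,y,w,h,k:cv2.resize(im[y:y+h,x:x+w],None,fx=k,fy=k,interpolation=cv2.INTER_CUBIC)
cv2.imwrite("pics/c4.png",np.vstack([np.hstack([c(a,345,140,100,75,4),c(t,215,120,100,75,4)]),w[:300,:][:, :640].copy() if 0 else np.hstack([cv2.resize(w,(480,300)),np.zeros((300,320,3),np.uint8)])]))
```

```text
[0.50826257 0.21180855 0.10659569] [[0.515, 0.606], [0.388, -0.796], [-0.764, 0.004]] [ 0.06 -0.01  2.33  1.07  0.42  0.06] [ 0.2  0.4 -3.3]
```

View pics/c4.png

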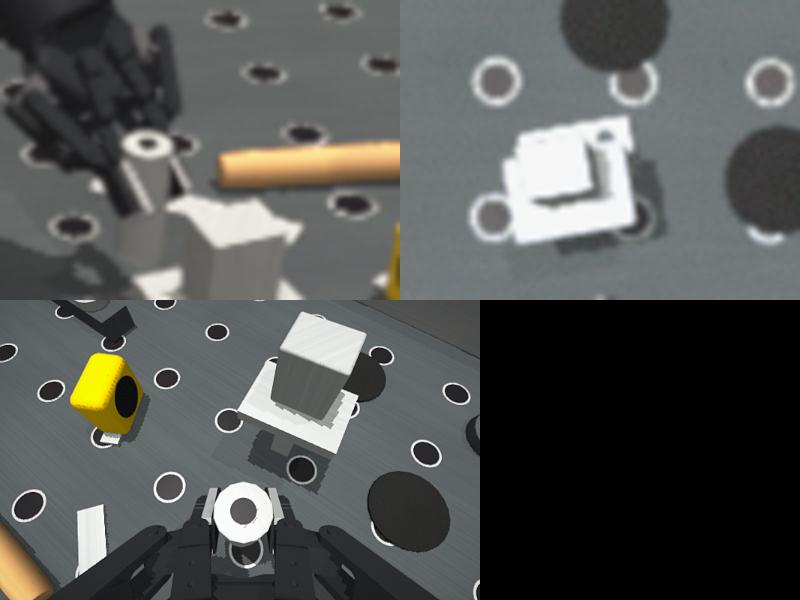

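The spacer is held upright with its top at about (325,280) in the wrist view. The gauge roof's front corners are at about (317,153) and (448,205). I'll check both against the model.

Run:
```python
from h import *
from plant import ctrl
s=ctrl.get_state();W=ctrl.calibration("wrist")
print(proj(W,place([.581,.2269,.172],np.array([(0,40,87),(0,-40,87),(20,22,140),(20,-22,140),(56,22,140),(56,-22,140)])/1e3)).round(0).tolist())
print(proj(W,s["eef_pos"]+np.array([[.001,.003,.022]])))
print("axis est",ray(W,(325,280.5),s["eef_pos"][2]+.022)-s["eef_pos"])
p,r=fit([(W,[(0,40,87),(0,-40,87)],[(317,153),(448,205)])],[.58,.22,.17]);print(p)
```

```text
[[315.0, 145.0], [448.0, 205.0], [371.0, 61.0], [469.0, 98.0], [402.0, 9.0], [493.0, 41.0]]
[[318.95571478 280.28422951]]
axis est [0.00225113 0.00122693 0.022     ]
[0.57906416 0.22526996 0.23223673]
```

>>> {"api": "play_rows", "payload": {
  "targets": [
    {"delta_pos": [0,0,-0.01],"delta_rot": [0,0,0],"claw": 20},
    {"delta_pos": [0,0,-0.022],"delta_rot": [0,0,0],"claw": 20},
    {"delta_pos": [0,0,-0.034],"delta_rot": [0,0,0],"claw": 20},
    {"delta_pos": [0,0,-0.042],"delta_rot": [0,0,0],"claw": 20},
    {"delta_pos": [0,0,-0.046],"delta_rot": [0,0,0],"claw": 20},
    {"delta_pos": [0,0,-0.046],"delta_rot": [0,0,0],"claw": 20},
    {"delta_pos": [0,0,-0.046],"delta_rot": [0,0,0],"claw": 20}
  ]
}}

```text
time: 6.85
eef_pos: [0.509, 0.2101, 0.0606]
tcp_rot: [0.86, 0.287, -0.399, 0.136]
contact_force: [0.6, -0.1, -2.1]
opening: 0.331
```

>>> {"api": "play_rows", "payload": {
  "targets": [
    {"delta_pos": [0.004,0.002,0],"delta_rot": [0,0,0],"claw": 20},
    {"delta_pos": [0.01,0.003,0],"delta_rot": [0,0,0],"claw": 20},
    {"delta_pos": [0.016,0.004,0],"delta_rot": [0,0,0],"claw": 20},
    {"delta_pos": [0.022,0.005,0],"delta_rot": [0,0,0],"claw": 20},
    {"delta_pos": [0.028,0.006,0],"delta_rot": [0,0,0],"claw": 20},
    {"delta_pos": [0.034,0.007,0],"delta_rot": [0,0,0],"claw": 20},
    {"delta_pos": [0.039,0.008,0],"delta_rot": [0,0,0],"claw": 20},
    {"delta_pos": [0.042,0.009,0],"delta_rot": [0,0,0],"claw": 20},
    {"delta_pos": [0.042,0.009,0],"delta_rot": [0,0,0],"claw": 20}
  ]
}}

```text
time: 7.6
eef_pos: [0.5519, 0.2193, 0.0609]
tcp_rot: [0.86, 0.287, -0.399, 0.136]
contact_force: [0.3, 0.1, -2.7]
opening: 0.332
```

>>> {"api": "play_rows", "payload": {
  "targets": [
    {"delta_pos": [0.0015,0.0003,0],"delta_rot": [0,0,0],"claw": 20},
    {"delta_pos": [0.003,0.0005,0],"delta_rot": [0,0,0],"claw": 20},
    {"delta_pos": [0.0045,0.0008,0],"delta_rot": [0,0,0],"claw": 20},
    {"delta_pos": [0.006,0.001,0],"delta_rot": [0,0,0],"claw": 20},
    {"delta_pos": [0.0075,0.0013,0],"delta_rot": [0,0,0],"claw": 20},
    {"delta_pos": [0.0085,0.0015,0],"delta_rot": [0,0,0],"claw": 20},
    {"delta_pos": [0.0085,0.0015,0],"delta_rot": [0,0,0],"claw": 20}
  ]
}}

```text
time: 8.18
eef_pos: [0.5606, 0.2208, 0.061]
tcp_rot: [0.86, 0.287, -0.399, 0.136]
contact_force: [-0.5, 0.9, -2.3]
opening: 0.334
```

>>> {"api": "play_rows", "payload": {
  "targets": [
    {"delta_pos": [0.0005,0.0001,0],"delta_rot": [0,0,0],"claw": 20},
    {"delta_pos": [0.001,0.0002,0],"delta_rot": [0,0,0],"claw": 20},
    {"delta_pos": [0.0015,0.0003,0],"delta_rot": [0,0,0],"claw": 20},
    {"delta_pos": [0.002,0.0004,0],"delta_rot": [0,0,0],"claw": 20},
    {"delta_pos": [0.002,0.0004,0],"delta_rot": [0,0,0],"claw": 20}
  ]
}}

```text
time: 8.6
eef_pos: [0.5627, 0.2212, 0.061]
tcp_rot: [0.86, 0.287, -0.399, 0.136]
contact_force: [-0.1, -0.1, -3.2]
opening: 0.333
```

>>> {"api": "play_rows", "payload": {
  "targets": [
    {"delta_pos": [0.0005,0.0001,0],"delta_rot": [0,0,0],"claw": 20},
    {"delta_pos": [0.001,0.0002,0],"delta_rot": [0,0,0],"claw": 20},
    {"delta_pos": [0.0015,0.0003,0],"delta_rot": [0,0,0],"claw": 20},
    {"delta_pos": [0.0015,0.0003,0],"delta_rot": [0,0,0],"claw": 20}
  ]
}}

```text
time: 8.93
eef_pos: [0.5643, 0.2215, 0.0611]
tcp_rot: [0.86, 0.287, -0.398, 0.136]
contact_force: [0.3, -0.3, -3.2]
opening: 0.331
```

>>> {"api": "play_rows", "payload": {
  "targets": [
    {"delta_pos": [0.0005,0.0001,0],"delta_rot": [0,0,0],"claw": 20},
    {"delta_pos": [0.001,0.0002,0],"delta_rot": [0,0,0],"claw": 20},
    {"delta_pos": [0.0015,0.0003,0],"delta_rot": [0,0,0],"claw": 20},
    {"delta_pos": [0.0015,0.0003,0],"delta_rot": [0,0,0],"claw": 20}
  ]
}}

```text
time: 9.27
eef_pos: [0.565, 0.2218, 0.0607]
tcp_rot: [0.86, 0.288, -0.399, 0.136]
contact_force: [-6.5, -2.8, 1.8]
opening: 0.333
```

>>> {"api": "play_rows", "payload": {
  "targets": [
    {"delta_pos": [0.0005,0.0001,0],"delta_rot": [0,0,0],"claw": 20},
    {"delta_pos": [0.001,0.0002,0],"delta_rot": [0,0,0],"claw": 20},
    {"delta_pos": [0.0015,0.0003,0],"delta_rot": [0,0,0],"claw": 20},
    {"delta_pos": [0.0015,0.0003,0],"delta_rot": [0,0,0],"claw": 20}
  ]
}}

```text
time: 9.6
eef_pos: [0.5651, 0.2221, 0.0602]
tcp_rot: [0.86, 0.289, -0.399, 0.136]
contact_force: [-10.3, -5.3, 4.0]
opening: 0.332
```

Run:
```python
from h import *
from plant import ctrl
import cv2
s=ctrl.get_state();print(s["contact_force"].round(1),s["wrist_torque"].round(2))
a=ctrl.read_camera("scene");t=ctrl.read_camera("top");w=ctrl.read_camera("wrist")
c=lambda im,x,y,w,h,k:cv2.resize(im[y:y+h,x:x+w],None,fx=k,fy=k,interpolation=cv2.INTER_CUBIC)
cv2.imwrite("pics/c5.png",np.hstack([np.vstack([c(a,345,150,80,75,4),c(t,225,135,80,75,4)]),cv2.resize(w[:,140:500],(480,533),interpolation=cv2.INTER_CUBIC)[:600] if 0 else cv2.copyMakeBorder(cv2.resize(w[:,140:500],(480,533)),0,67,0,0,0)]))
```

```text
[-10.3  -5.3   4. ] [-0.3   0.79  0.2 ]
```

View pics/c5.png

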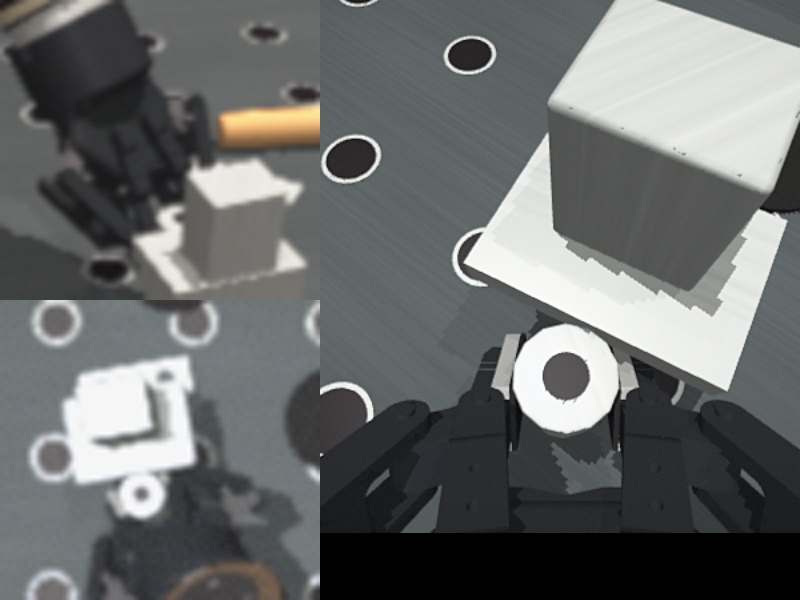

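Contact: the spacer's top rests on the roof's front edge with its axis at gauge x of about -14.5 mm and about 11 N. That means it is the 80 mm spacer, matching the earlier estimate, so it goes on the low (centre) rest. Back off, lift and move over there.

>>> {"api": "play_rows", "payload": {
  "targets": [
    {"delta_pos": [-0.003,-0.0005,0.001],"delta_rot": [0,0,0],"claw": 20},
    {"delta_pos": [-0.012,-0.002,0.001],"delta_rot": [0,0,0],"claw": 20},
    {"delta_pos": [-0.026,-0.0045,0.001],"delta_rot": [0,0,0],"claw": 20},
    {"delta_pos": [-0.042,-0.007,0.001],"delta_rot": [0,0,0],"claw": 20},
    {"delta_pos": [-0.055,-0.01,0.01],"delta_rot": [0,0,0],"claw": 20},
    {"delta_pos": [-0.056,-0.011,0.035],"delta_rot": [0,0,0],"claw": 20},
    {"delta_pos": [-0.056,-0.02,0.06],"delta_rot": [0,0,0],"claw": 20},
    {"delta_pos": [-0.056,-0.04,0.075],"delta_rot": [0,0,0],"claw": 20},
    {"delta_pos": [-0.056,-0.065,0.08],"delta_rot": [0,0,-0.01],"claw": 20},
    {"delta_pos": [-0.056,-0.09,0.08],"delta_rot": [0,0,-0.03],"claw": 20},
    {"delta_pos": [-0.054,-0.12,0.08],"delta_rot": [0,0,-0.05],"claw": 20},
    {"delta_pos": [-0.052,-0.15,0.08],"delta_rot": [0,0,-0.08],"claw": 20},
    {"delta_pos": [-0.05,-0.18,0.08],"delta_rot": [0,0,-0.11],"claw": 20},
    {"delta_pos": [-0.048,-0.21,0.08],"delta_rot": [0,0,-0.13],"claw": 20},
    {"delta_pos": [-0.045,-0.24,0.08],"delta_rot": [0,0,-0.15],"claw": 20},
    {"delta_pos": [-0.042,-0.27,0.08],"delta_rot": [0,0,-0.17],"claw": 20},
    {"delta_pos": [-0.04,-0.3,0.08],"delta_rot": [0,0,-0.19],"claw": 20},
    {"delta_pos": [-0.038,-0.33,0.08],"delta_rot": [0,0,-0.2],"claw": 20},
    {"delta_pos": [-0.036,-0.36,0.08],"delta_rot": [0,0,-0.207],"claw": 20},
    {"delta_pos": [-0.035,-0.38,0.08],"delta_rot": [0,0,-0.207],"claw": 20}
  ]
}}

```text
time: 11.42
eef_pos: [0.5299, -0.1598, 0.1405]
tcp_rot: [0.907, -0.002, -0.421, 0.001]
contact_force: [-0.5, 0.3, -2.1]
opening: 0.332
```

>>> {"api": "play_rows", "payload": {
  "targets": [
    {"delta_pos": [0,0,0],"delta_rot": [0,0,0],"claw": 20},
    {"delta_pos": [0,0,0],"delta_rot": [0,0,0],"claw": 20}
  ]
}}

```text
time: 11.58
eef_pos: [0.5297, -0.1607, 0.1406]
tcp_rot: [0.907, -0.003, -0.421, 0.0]
contact_force: [-0.4, 0.6, -2.6]
opening: 0.336
```

Run:
```python
from h import *
from plant import ctrl
import cv2
s=ctrl.get_state();m=R.from_quat(s["tcp_rot"]).as_matrix();print(s["time"],s["eef_pos"],m[:,:2].round(3).tolist(),s["qpos"].round(2),s["contact_force"].round(1))
W=ctrl.calibration("wrist");np.savez("w3.npz",**W,e=s["eef_pos"])
w=ctrl.read_camera("wrist");cv2.imwrite("pics/w3.png",w);cv2.imwrite("pics/w3v.png",cv2.resize(w,(800,500),interpolation=cv2.INTER_CUBIC))
```

```text
11.5833 [ 0.52965049 -0.16073869  0.14059742] [[0.645, -0.005], [-0.006, -1.0], [-0.764, 0.003]] [-0.64 -0.07  2.31  0.94  0.49  0.18] [-0.4  0.6 -2.6]
```

View pics/w3v.png

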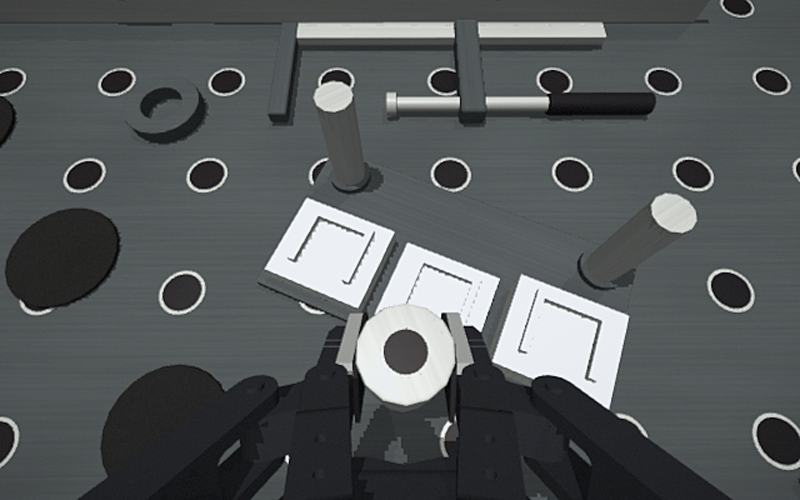

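Post tops are at (334,98) and (674,212) in this enlarged view. The low rest's fence back corners are near (421,265) and (472,283). Now refine the carrier pose.

```bash
python3 - <<'E'
from h import *
Z=np.load("w3.npz");W={k:Z[k] for k in("fx","fy","cx","cy","camera_from_world")}
from plant import ctrl
T=ctrl.calibration("top");S=ctrl.calibration("scene")
v=lambda P:[((x+.5)/1.25-.5,(y+.5)/1.25-.5) for x,y in P]
cv=lambda pts,ox,oy,k,sx=0:[((x-sx+.5)/k-.5+ox,(y+.5)/k-.5+oy) for x,y in pts]
L=[(68,100,95),(68,-100,95)];B=[(68,100,8),(68,-100,8)]
po=cv([(429,63),(771,211)],357,125,5,275);ps=cv([(77,282),(552,368)],140,180,5.4)
pw=v([(334,98),(674,212)]);pb=v([(350,183),(605,272)])
for n,o in(("wrist posts",[(W,L,pw)]),("wrist tops+bases",[(W,L,pw),(W,B,pb)]),("all posts",[(T,L,po),(S,L[::-1],ps),(W,L,pw)])):
    p,r=fit(o,[.59,-.184,-.4]);print(n,p,r.tolist())
F=[(18,98,25),(18,62,25),(18,18,15),(18,-18,15),(18,-62,35),(18,-98,35)];
q=proj(W,place(p,np.array(F)/1e3));print("pred fence corners (800 px)",((q+.5)*1.25-.5).round(0).tolist())
F=np.array(F);F[:,2]+=6;q=proj(W,place(p,F/1e3));print("top of fence",((q+.5)*1.25-.5).round(0).tolist())
R4=np.array([(a,b+y,h) for b,h in((80,25),(0,15),(-80,35)) for a,y in((30,35),(30,-35),(-30,35),(-30,-35))])
q=proj(W,place(p,R4/1e3));print("rest corners",((q+.5)*1.25-.5).round(0).tolist())
E
python3 - <<'E'
import cv2
w=cv2.imread("pics/w3.png");cv2.imwrite("pics/c6.png",cv2.resize(w[150:330,205:515],None,fx=2.55,fy=2.55,interpolation=cv2.INTER_CUBIC))
E
```

```text
wrist posts [ 0.58842856 -0.1840451  -0.39508985] [[-3.0, -0.7], [1.6, 0.1]]
wrist tops+bases [ 0.58742835 -0.18605864 -0.39109633] [[-0.9, 0.6], [4.7, 0.9], [0.4, -2.6], [-1.9, -1.6]]
all posts [ 0.58946776 -0.18368303 -0.40269023] [[-0.3, 0.4], [0.0, 0.3], [-0.1, -0.6], [-0.4, -1.0], [-2.3, -2.3], [1.2, -0.0]]
pred fence corners (800 px) [[318.0, 220.0], [364.0, 238.0], [422.0, 266.0], [471.0, 285.0], [542.0, 301.0], [599.0, 323.0]]
top of fence [[316.0, 216.0], [363.0, 234.0], [423.0, 263.0], [472.0, 282.0], [545.0, 299.0], [603.0, 321.0]]
rest corners [[305.0, 198.0], [393.0, 232.0], [263.0, 270.0], [357.0, 309.0], [407.0, 243.0], [499.0, 279.0], [372.0, 319.0], [471.0, 361.0], [521.0, 275.0], [630.0, 316.0], [492.0, 363.0], [610.0, 412.0]]
```

View pics/c6.png

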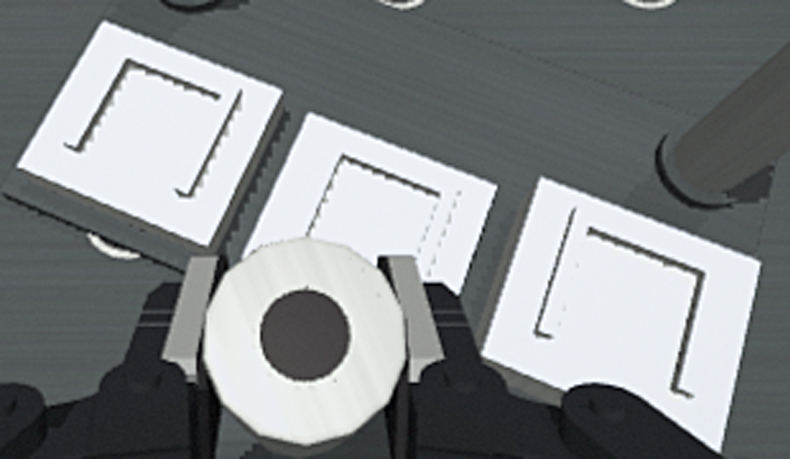

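Run:
```python
from h import *
from plant import ctrl
s=ctrl.get_state();W=ctrl.calibration("wrist")
o=ray(W,(324.6,282.1),s["eef_pos"][2]+.022)-s["eef_pos"];print(o,s["eef_pos"]);print("move",np.array([.589,-.1838])-s["eef_pos"][:2]-o[:2])
```

```text
[ 0.00193554 -0.00032593  0.022     ] [ 0.52943007 -0.15954801  0.14017572]
move [ 0.05763439 -0.02392606]
```

>>> {"api": "play_rows", "payload": {
  "targets": [
    {"delta_pos": [0.01,-0.004,0],"delta_rot": [0,0,0],"claw": 20},
    {"delta_pos": [0.025,-0.01,0],"delta_rot": [0,0,0],"claw": 20},
    {"delta_pos": [0.04,-0.017,0],"delta_rot": [0,0,0],"claw": 20},
    {"delta_pos": [0.052,-0.022,0],"delta_rot": [0,0,0],"claw": 20},
    {"delta_pos": [0.0575,-0.024,0],"delta_rot": [0,0,0],"claw": 20},
    {"delta_pos": [0.0575,-0.024,-0.01],"delta_rot": [0,0,0],"claw": 20},
    {"delta_pos": [0.0575,-0.024,-0.025],"delta_rot": [0,0,0],"claw": 20},
    {"delta_pos": [0.0575,-0.024,-0.035],"delta_rot": [0,0,0],"claw": 20},
    {"delta_pos": [0.0575,-0.024,-0.04],"delta_rot": [0,0,0],"claw": 20},
    {"delta_pos": [0.0575,-0.024,-0.04],"delta_rot": [0,0,0],"claw": 20},
    {"delta_pos": [0.0575,-0.024,-0.04],"delta_rot": [0,0,0],"claw": 20}
  ]
}}

```text
time: 12.55
eef_pos: [0.5867, -0.1827, 0.1]
tcp_rot: [0.907, -0.002, -0.422, 0.0]
contact_force: [-0.4, -0.1, -2.7]
opening: 0.33
```

Run:
```python
from h import *
from plant import ctrl
import cv2
s=ctrl.get_state();W=ctrl.calibration("wrist");m=R.from_quat(s["tcp_rot"]).as_matrix();print(s["eef_pos"],m[:,:2].round(3).tolist(),s["qpos"].round(2))
print("axis",s["eef_pos"][:2]+[.0019,-.0003])
w=ctrl.read_camera("wrist");t=ctrl.read_camera("top");a=ctrl.read_camera("scene")
c=lambda im,x,y,w,h,k:cv2.resize(im[y:y+h,x:x+w],None,fx=k,fy=k,interpolation=cv2.INTER_CUBIC)
cv2.imwrite("pics/c7.png",np.hstack([c(w,180,130,225,250,2),np.vstack([c(t,365,125,87,62,4),c(a,155,195,87,63,4)])]))
```

```text
[ 0.58669108 -0.18271065  0.10000736] [[0.644, -0.003], [-0.003, -1.0], [-0.765, 0.002]] [-0.6   0.15  2.18  1.08  0.42  0.05]
axis [ 0.58859108 -0.18301065]
```

View pics/c7.png

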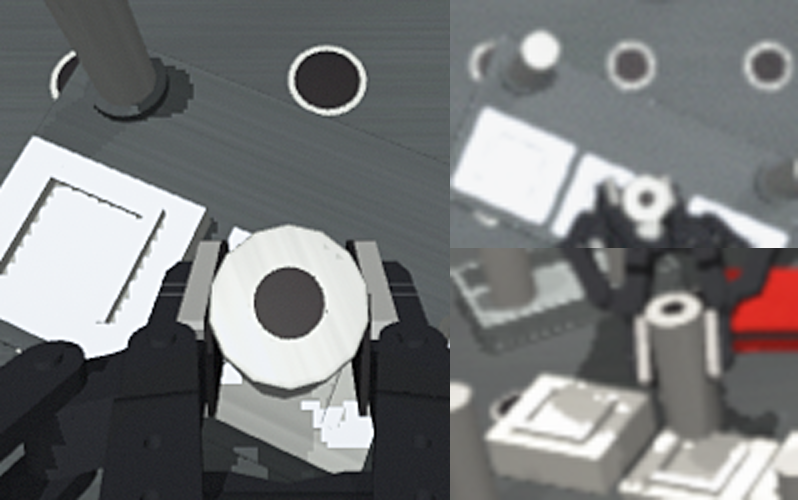

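The spacer is upright over the centre rest and its axis is within 1 mm of the target. Lower it slowly.

>>> {"api": "play_rows", "payload": {
  "targets": [
    {"delta_pos": [0.0003,-0.0007,-0.005],"delta_rot": [0,0,0],"claw": 20},
    {"delta_pos": [0.0003,-0.0007,-0.01],"delta_rot": [0,0,0],"claw": 20},
    {"delta_pos": [0.0003,-0.0007,-0.015],"delta_rot": [0,0,0],"claw": 20},
    {"delta_pos": [0.0003,-0.0007,-0.019],"delta_rot": [0,0,0],"claw": 20},
    {"delta_pos": [0.0003,-0.0007,-0.022],"delta_rot": [0,0,0],"claw": 20},
    {"delta_pos": [0.0003,-0.0007,-0.0235],"delta_rot": [0,0,0],"claw": 20},
    {"delta_pos": [0.0003,-0.0007,-0.0245],"delta_rot": [0,0,0],"claw": 20},
    {"delta_pos": [0.0003,-0.0007,-0.025],"delta_rot": [0,0,0],"claw": 20},
    {"delta_pos": [0.0003,-0.0007,-0.025],"delta_rot": [0,0,0],"claw": 20}
  ]
}}

```text
time: 13.45
eef_pos: [0.5878, -0.1844, 0.0763]
tcp_rot: [0.907, -0.002, -0.421, 0.001]
contact_force: [0.0, 0.1, -4.1]
opening: 0.33
```

>>> {"api": "play_rows", "payload": {
  "targets": [
    {"delta_pos": [0,0,-0.0004],"delta_rot": [0,0,0],"claw": 20},
    {"delta_pos": [0,0,-0.0008],"delta_rot": [0,0,0],"claw": 20},
    {"delta_pos": [0,0,-0.0012],"delta_rot": [0,0,0],"claw": 20},
    {"delta_pos": [0,0,-0.0012],"delta_rot": [0,0,0],"claw": 20}
  ]
}}

```text
time: 13.78
eef_pos: [0.5878, -0.1844, 0.0751]
tcp_rot: [0.907, -0.002, -0.421, 0.001]
contact_force: [0.1, -0.9, -3.1]
opening: 0.332
```

>>> {"api": "play_rows", "payload": {
  "targets": [
    {"delta_pos": [-0.0007,0.0008,-0.0004],"delta_rot": [0,0,0],"claw": 20},
    {"delta_pos": [-0.0007,0.0008,-0.0008],"delta_rot": [0,0,0],"claw": 20},
    {"delta_pos": [-0.0007,0.0008,-0.0012],"delta_rot": [0,0,0],"claw": 20},
    {"delta_pos": [-0.0007,0.0008,-0.0012],"delta_rot": [0,0,0],"claw": 20}
  ]
}}

```text
time: 14.12
eef_pos: [0.587, -0.1835, 0.0738]
tcp_rot: [0.907, -0.002, -0.421, 0.001]
contact_force: [0.3, -0.2, -3.2]
opening: 0.334
```

>>> {"api": "play_rows", "payload": {
  "targets": [
    {"delta_pos": [0,0,-0.0004],"delta_rot": [0,0,0],"claw": 20},
    {"delta_pos": [0,0,-0.0008],"delta_rot": [0,0,0],"claw": 20},
    {"delta_pos": [0,0,-0.0008],"delta_rot": [0,0,0],"claw": 20}
  ]
}}

```text
time: 14.37
eef_pos: [0.5871, -0.1836, 0.0732]
tcp_rot: [0.907, -0.002, -0.421, 0.001]
contact_force: [0.2, -0.0, -2.1]
opening: 0.335
```

>>> {"api": "play_rows", "payload": {
  "targets": [
    {"delta_pos": [0,0,-0.0004],"delta_rot": [0,0,0],"claw": 20},
    {"delta_pos": [0,0,-0.0008],"delta_rot": [0,0,0],"claw": 20},
    {"delta_pos": [0,0,-0.0008],"delta_rot": [0,0,0],"claw": 20}
  ]
}}

```text
time: 14.62
eef_pos: [0.5875, -0.1837, 0.0731]
tcp_rot: [0.907, -0.002, -0.42, 0.001]
contact_force: [-3.7, 1.7, 2.5]
opening: 0.332
```

>>> {"api": "play_rows", "payload": {
  "targets": [
    {"delta_pos": [0,0,-0.0004],"delta_rot": [0,0,0],"claw": 20},
    {"delta_pos": [0,0,-0.0008],"delta_rot": [0,0,0],"claw": 20},
    {"delta_pos": [0,0,-0.0008],"delta_rot": [0,0,0],"claw": 20}
  ]
}}

```text
time: 14.87
eef_pos: [0.5879, -0.1837, 0.0731]
tcp_rot: [0.908, -0.002, -0.42, 0.001]
contact_force: [-5.3, 2.6, 5.1]
opening: 0.332
```

Contact with the slot floor. Ease off slightly and release to about 50 mm, which clears the neighbouring rests.

>>> {"api": "play_rows", "payload": {
  "targets": [
    {"delta_pos": [-0.0005,0,0],"delta_rot": [0,0,0],"claw": 29},
    {"delta_pos": [-0.0005,0,0],"delta_rot": [0,0,0],"claw": 32},
    {"delta_pos": [-0.0005,0,0],"delta_rot": [0,0,0],"claw": 36},
    {"delta_pos": [-0.0005,0,0],"delta_rot": [0,0,0],"claw": 42},
    {"delta_pos": [-0.0005,0,0],"delta_rot": [0,0,0],"claw": 50},
    {"delta_pos": [-0.0005,0,0],"delta_rot": [0,0,0],"claw": 50},
    {"delta_pos": [-0.0005,0,0],"delta_rot": [0,0,0],"claw": 50}
  ],
  "newtons": 40
}}

```text
time: 15.45
eef_pos: [0.5874, -0.1838, 0.0731]
tcp_rot: [0.908, -0.002, -0.42, 0.001]
contact_force: [-0.1, -0.2, -0.4]
opening: 0.587
```

>>> {"api": "play_rows", "payload": {
  "targets": [
    {"delta_pos": [0,0,0.004],"delta_rot": [0,0,0],"claw": 50},
    {"delta_pos": [0,0,0.014],"delta_rot": [0,0,0],"claw": 50},
    {"delta_pos": [0,0,0.03],"delta_rot": [0,0,0],"claw": 50},
    {"delta_pos": [0,0,0.05],"delta_rot": [0,0,0],"claw": 50},
    {"delta_pos": [0,0,0.075],"delta_rot": [0,0,0],"claw": 50},
    {"delta_pos": [-0.02,0,0.1],"delta_rot": [0,0,0],"claw": 50},
    {"delta_pos": [-0.05,0,0.12],"delta_rot": [0,0,0],"claw": 50},
    {"delta_pos": [-0.07,0,0.12],"delta_rot": [0,0,0],"claw": 50},
    {"delta_pos": [-0.07,0,0.12],"delta_rot": [0,0,0],"claw": 50}
  ]
}}

```text
time: 16.2
eef_pos: [0.5158, -0.1838, 0.1946]
tcp_rot: [0.908, -0.003, -0.419, 0.002]
contact_force: [-0.5, -0.1, -1.2]
opening: 0.586
```

Run:
```python
from h import *
from plant import ctrl
import cv2
s=ctrl.get_state();print(s["time"],s["eef_pos"],s["contact_force"].round(1))
W=ctrl.calibration("wrist");T=ctrl.calibration("top")
w=ctrl.read_camera("wrist");t=ctrl.read_camera("top");a=ctrl.read_camera("scene")
c=lambda im,x,y,w,h,k:cv2.resize(im[y:y+h,x:x+w],None,fx=k,fy=k,interpolation=cv2.INTER_CUBIC)
P=place([.589,-.1838,-.4],[[0,0,.095],[0,0,.015]])
for n,C in(("wrist",W),("top",T),("scene",ctrl.calibration("scene"))):print(n,proj(C,P).round(1).tolist())
cv2.imwrite("pics/c8.png",np.hstack([c(w,200,100,225,250,2),np.vstack([c(t,365,125,87,62,4),c(a,155,195,87,63,4)])]))
np.savez("w4.npz",**W)
```

```text
16.2 [ 0.5157623  -0.18384642  0.19457118] [-0.5 -0.1 -1.2]
wrist [[322.2, 214.1], [322.0, 241.5]]
top [[411.6, 175.7], [405.6, 178.3]]
scene [[211.9, 219.8], [217.0, 248.1]]
```

The picture limit is reached, so I'll check numerically with the spacer's dark bore in the cameras.

Run:
```python
from h import *
from plant import ctrl
import cv2
for n,R0,k in(("wrist",30,1),("top",9,4),("scene",9,4)):
    C=ctrl.calibration(n);im=cv2.cvtColor(ctrl.read_camera(n),cv2.COLOR_BGR2GRAY)
    u=proj(C,place([.589,-.1838,-.4],[[0,0,.095]]))[0];x0,y0=int(u[0])-R0,int(u[1])-R0
    p=cv2.resize(im[y0:y0+2*R0+1,x0:x0+2*R0+1],None,fx=k,fy=k,interpolation=cv2.INTER_CUBIC)
    m=(p<140).astype(np.uint8);N,l,st,ce=cv2.connectedComponentsWithStats(m)
    for i in range(1,N):
        X=(ce[i]+.5)/k-.5+[x0,y0]
        if st[i][0]>0 and st[i][1]>0 and st[i][0]+st[i][2]<p.shape[1] and st[i][1]+st[i][3]<p.shape[0] and st[i][4]>15:
            d=ray(C,X,.095)[:2]-[.589,-.1838];print(n,"bore",X.round(1),"pred",u.round(1),"area",st[i][4],"size",st[i][2:4],"off mm",(d*1e3).round(1))
```

```text
wrist bore [321.1 215.5] pred [322.3 215.4] area 182 size [16 15] off mm [-0.1  0.9]
top bore [411.1 175.3] pred [411.6 175.7] area 107 size [11 12] off mm [0.8 1.3]
scene bore [212.5 220.1] pred [211.9 219.8] area 187 size [20 13] off mm [1.2 1.5]
```

```bash
python3 -c "
from plant import ctrl
print(ctrl.get_state()['time'],ctrl.sign_off())"
```

```text
the job is handed in; nothing more can be done
16.5 None
```

The spacer from the rubber mat is standing on the low (centre) rest, and I handed the job in at 16.5 s; sign-off gives no verdict.

- **Gauge:** I slid the spacer in with the gripper leaned back 40°, its base about 2.5 mm above the table. It stopped with its axis about 14.5 mm short of the roof's front edge, at about 12 N. That makes it the 80 mm spacer, and the camera height estimate agreed.
- **Placing:** I lowered it until it touched the slot floor, which came at the expected height. I then opened the gripper and backed away clear.
- **Last checks:** All three cameras put its top at post height (95 mm) and its axis within about 2 mm of the slot's middle. That is within the 3 mm of side clearance.

- **Failed first reach:** My first reach for the spacer ran into a joint limit and ended about 10 mm to one side. I lifted off and came down again at a different angle before gripping.
- **Not viewed:** I had used all 12 pictures, so the final placement was checked by measurement, not by eye. I did not check the spare spacers or bystanders again at the end. I planned the path clear of them, and no unexpected contact showed in the force readings.
- **Sideways force at the gauge:** The push showed more sideways force than a straight push should give. The wrist torque suggested the spacer, not a finger, was touching, but I could not rule out a light finger contact.

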